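Uncap the inspection camera and slide it under the panel

TASK

Lift the loose red dust cap straight up off the camera lens and set it down gently, grip knob up, fully down in the blue ring of the cap holder. Then push the camera carriage by its yellow plate, gently, all the way along its rail until it stops under the window of the beige panel. Leave everything else where it is.

Things in the scene. Friction and masses are not known exactly. Their poses are not given: they have to be found in the camera images.
- station: Fixed inspection station: a straight aluminium rail 40 mm wide, top 40 mm above the table, along the station's y axis from y=-125 to +205 mm. Origin on the table under the rail's centre line; z up. A bridge with a beige panel, 152 mm wide (x), spans the rail from y=-107 to y=-18 mm.
- window (a point): Centre of the round window (66 mm diameter) in the beige panel on the bridge, at the panel's top, 127 mm above the table; the panel's underside is at 117 mm. Side lips reach 141 mm and two toggle clamps with orange balls at the -y edge 177 mm. An uncapped camera passes under the panel, a capped one does not.
- lens (a point): Centre of the lens's upper rim, on the camera carriage, 105 mm above the table. The lens barrel is a black upright cylinder of 46 mm diameter, 27 mm tall, on a 60 mm square black camera body. Its axes are the station's axes; it lies at x=0 in the station's frame.
- push_face (a point): Centre of the outer (+y) face of the carriage's yellow push plate, 80 mm above the table, 105 mm from the lens axis towards the station's +y. The plate stands upright across the rail, 76 mm wide (x), 8 mm thick (y), from 48 to 98 mm above the table, flush with the end of the carriage's base. Push it towards the station's -y.
- carriage (a joint): Travel of the camera carriage along its rail, in m: 0 at the +y end, growing as it goes towards the station's -y; 0.150 against the end stop, fully home, where the lens is under the window. It starts at 0, the lens at y=+90 mm in the station's frame. It slides against about 2.5 N of friction plus 12 N per m/s and stays where it is left.
- cap: Loose red dust cap, 35 to 70 g: an upside-down cup, 58 mm outer, 50 mm inner diameter, 19 mm tall, with a round grip knob on its top centre, 24 mm in diameter, 23 mm tall. Origin: centre of the skirt's lower edge, z up through the knob. It starts on the lens, skirt 14 mm down over the barrel, 2 mm clearance all round, origin 91 mm above the table, knob from 110 to 133 mm.
- holder_floor (a point): Centre of the floor inside the cap holder, 8 mm above the table. The holder is fixed: an 84 mm square aluminium plate, 6 mm thick, with an upright blue ring on it, 68 mm inner and 76 mm outer diameter, its rim 12 mm above this floor. The cap belongs in it skirt down, resting flat on the floor.
- plug_bin: Bystander, fixed: a small open grey bin of beige plugs, 90 x 75 mm, 35 mm tall; origin under its centre.
- button_box: Bystander, fixed: a grey push-button box, 80 x 80 mm on a 90 x 95 mm plate, 66 mm tall with its green button; origin under its centre.
- driver: Bystander, loose: a screwdriver with orange handle lying on the table, about 200 mm long and 30 mm tall.
- cleaner: Bystander, loose: a white bottle 60 mm in diameter and 160 mm tall, origin under its centre.
- bracket: Bystander, loose: a beige moulded bracket 90 x 50 mm, 34 mm tall, origin under its centre.
- gauge: Bystander, loose: a steel reference gauge, a disc 50 mm in diameter with a stem, 45 mm tall, origin under its centre.
There are look-alikes about, which are no part of the job. What is shaped like the cap but purple is not meant. Of the things that look like the part that bears holder_floor, take the one that is nearest to the robot's base at the start.

How it is judged:
By the outcome, as a careful person would: the job done as asked, in the order asked, and still so for the second after the job is handed in, with the robot touching nothing.
It also fails if it takes over 61 s, if anything falls off the work surface, if the arm or the gripper's body presses on something with over 40 N, if the wrist force passes 120 N, or if a joint passes its speed limit or range.

ROBOT

A 6-joint arm with a two-finger parallel gripper is mounted at the origin on the work surface. World frame = base frame: x ahead of the robot, y to its left, z up, the work surface at z = 0. Lengths are in mm, angles in rad, forces in N, time in s.
With the tool pointing down it reaches from about 400 to 925 mm from the base axis. Payload 12.5 kg.
Tool frame: the origin (TCP) lies midway between the tips of the shut fingers; the grasp point (between the pads) lies 19 mm behind it; z points along the fingers, y is the line along which they close (so a half turn about z gives the same grasp; the last joint's range is limited). The gripper opens to 95 mm and grips with 3 to 60 N. Pads are 20 mm wide; open, the fingers measure 119 mm over their backs; the gripper's body (75 mm by 180 mm) begins 59 mm behind the grasp point.
Start: joints at [-1.253, 0.491, 1.559, -0, 1.092, -0.106], TCP at [257.041, -569.716, 214.661] pointing down, gripper open.
Joint ranges: [-3.1, 3.1], [-0.84, 2.19], [0.05, 2.79], [-1.13, 4.28], [0.06, 2.93], [-2.69, 2.69]. Speed limits (rad/s): [2.22, 2.22, 2.79, 3.14, 3.14, 3.14].

INTERFACE

Orientations are given as [roll, pitch, yaw] about the fixed x, y, z axes, in that order (R = Rz(yaw) Ry(pitch) Rx(roll)).
In Python, from cell import env gives the robot as it stands.
- The arm moves only by the shell command python3 -m inch 'ROWS'. ROWS is JSON, a list of rows, each a list of 7 numbers: the turn, a rotation vector about the tool's x, y, z in rad, then the shift along the tool's x, y, z in cm, then the closure, from -1 (fully open) to 1 (shut). A call has 1 to 20 rows; each row shifts and turns the commanded pose from where the row before left it, along the tool's axes as they then stand; what a row does not reach is not made up. A row lasts 1/8 s, in which the tool goes at most 62.5 mm and 10.7 degrees, less where a joint would pass 70% of its speed; a pose out of reach is approached as far as the arm can. A call with a gripper value outside its range is refused whole. The fingers move at their own pace and stop on an object; the grip force is fixed at half the most. Time passes only in rows, so rows that do not move let the fingers close. It gives the time, the measured TCP pose, the force, the opening and the grip force at its end, in the units of the state.
- env.state(): the state, without advancing time (a new reading comes with each control period).
- env.read_camera(name): name is "scene" or "top"; returns a dict with "img" (480x640x3 uint8, red, green, blue), "depth" (480x640 float32, mm along the optical axis (not along the pixel's ray), 0 where there is no reading), "fx", "fy", "cx", "cy" (pixels), "position" and "orientation" of the camera in the world. Camera axes: x right, y down, z forward; pixel columns grow to the right and rows downward; lengths in mm; the calibration is good to about 2 mm. A picture is of the moment at which its call begins.
- env.job_done(): hands the job in; it is judged then, once.
Trained networks look in a picture, given as the dict that the camera call returned (one of the last four; its "shot" number tells which), for a name from the list of things; names that differ only in an ending like _2 or _b are one class to them, and where a whole thing is asked for, a point or a joint stands for the part that bears it (a point fixed in the world has none). Each returns a list of dicts, best first, with "score" (0 to 1); they miss things now and then, are a little off and sometimes report something else, mostly with a low value. They report only what shows in the picture. A call takes as long as a camera call. They do not tell look-alikes from the thing itself.
- env.find_in(picture, target): "centre" ([x, y, z] in mm, in the coordinates of the camera as it stood for that picture, good to about 4 mm: the middle of the surface that is visible of it).
- env.trace(picture, target): "mask" (480x640 bool, what is visible of it).
The state is a dict: "t": time; "joints": joint angles; "qvel": joint speeds; "tau": joint torques, N m; "eef_pos": TCP position; "tcp_rot": TCP orientation; "ft_force": force on the tool from outside, world axes, zero at the start; "moment": the same for the moment, N m; "opening": opening from 0.0 (shut) to 1.0 (fully open); "grip_force": force on a finger pad.
Only numpy, scipy, OpenCV 4.12 (cv2) and the standard library are available. Lean on these libraries where they do the work, as an engineer would, in place of code of your own. Each camera call takes 0.05 s, during which the arm holds its last target. There are 200 camera calls.

## Working session

There is one attempt and no reset: what is moved stays moved. The work goes in short steps, Python scripts to look and compute and a shell command to move; the robot and the scene stay as the last step left them, time stands still between calls to the robot, and variables do not carry over. Pictures are saved under pics/ and viewed, at most 10 in all, crops included, and the job is handed in when it is done.

```bash
mkdir -p pics
cat > h.py <<'E'
import numpy as np, cv2
from scipy.spatial.transform import Rotation as R
from cell import env
def cam2w(p,c):
    o=np.array(c["orientation"],float)
    M=o if o.shape==(3,3) else R.from_euler('xyz',o).as_matrix()
    return np.asarray(c,float)@M.T if False else np.asarray(p["x"] if isinstance(p,dict) else p,float)@M.T+np.array(c["position"])
def cloud(c):
    d=c["depth"].astype(float);v,u=np.indices(d.shape)
    P=np.stack([(u-c["cx"])/c["fx"]*d,(v-c["cy"])/c["fy"]*d,d],-1)
    W=cam2w(P.reshape(-1,3),c).reshape(P.shape);W[d<=0]=np.nan
    return W
E
python3 - <<'E'
from h import *
for n in("scene","top"):
    c=env.read_camera(n);cv2.imwrite(f"pics/{n}0.png",c["img"][...,::-1]);print(n,c["position"],c["orientation"])
    for t in("station","window","lens","push_face","cap","holder_floor","carriage","driver","cleaner"):
        try:
            print(t,[(round(r["score"],2),cam2w(r["centre"],c).round(0).tolist()) for r in env.find_in(c,t)[:4]])
        except Exception as e: print(t,e)
print(env.state())
E
```

```text
scene [1305.30667144  167.72959047  780.98197912] [-2.27391938  0.00809441  1.86718142]
station [(0.87, [572.0, 32.0, 65.0])]
window [(0.83, [567.0, 30.0, 66.0])]
lens [(0.97, [567.0, 192.0, 57.0])]
push_face [(0.85, [570.0, 192.0, 57.0])]
cap [(0.95, [559.0, 148.0, 116.0]), (0.86, [685.0, 70.0, 18.0])]
holder_floor [(0.85, [415.0, -250.0, 12.0]), (0.81, [688.0, -395.0, 11.0]), (0.56, [374.0, -437.0, 12.0]), (0.29, [568.0, 34.0, 66.0])]
carriage [(0.68, [567.0, 194.0, 58.0])]
driver [(0.76, [393.0, 234.0, 28.0])]
cleaner [(0.94, [415.0, 72.0, 87.0])]
top [ 462.96690374  -57.87685887 1365.33843452] [-3.07598242  0.00645607 -1.59021403]
station [(0.94, [549.0, 26.0, 82.0]), (0.22, [550.0, 206.0, 49.0])]
window [(0.6, [548.0, 31.0, 74.0])]
lens [(0.58, [548.0, 205.0, 53.0]), (0.47, [546.0, 144.0, 111.0])]
push_face [(0.68, [548.0, 202.0, 57.0])]
cap [(0.91, [678.0, 67.0, 22.0]), (0.65, [545.0, 146.0, 111.0])]
holder_floor [(0.76, [376.0, -433.0, 13.0]), (0.76, [686.0, -398.0, 9.0]), (0.57, [412.0, -246.0, 12.0]), (0.16, [545.0, 204.0, 54.0])]
carriage [(0.69, [549.0, 210.0, 55.0]), (0.47, [546.0, 26.0, 82.0])]
driver [(0.69, [386.0, 236.0, 25.0]), (0.54, [549.0, 205.0, 51.0])]
cleaner [(0.88, [404.0, 69.0, 109.0])]
{'t': 1.0, 'joints': array([-1.25258496e+00,  4.90878908e-01,  1.55889603e+00,  1.02562652e-05,
        1.09168305e+00, -1.05594982e-01]), 'qvel': array([-9.57260227e-05,  5.04550273e-04, -6.57625880e-04, -1.05680074e-03,
       -1.57215236e-03, -3.97324691e-04]), 'tau': array([-3.82531616e-04, -6.12474775e+01, -2.58440030e+01,  6.93348306e-02,
        4.44531126e-02, -5.07558002e-05]), 'eef_pos': array([ 257.05398798, -569.71754366,  214.67542111]), 'tcp_rot': array([3.14145779e+00, 5.14147851e-06, 4.23801619e-01]), 'ft_force': array([0.40886754, 0.1970659 , 0.15726572]), 'moment': array([ 0.02542508, -0.04286001, -0.06808311]), 'grip_force': 0.0, 'opening': 1.0031880916820854}
```

View pics/scene0.png

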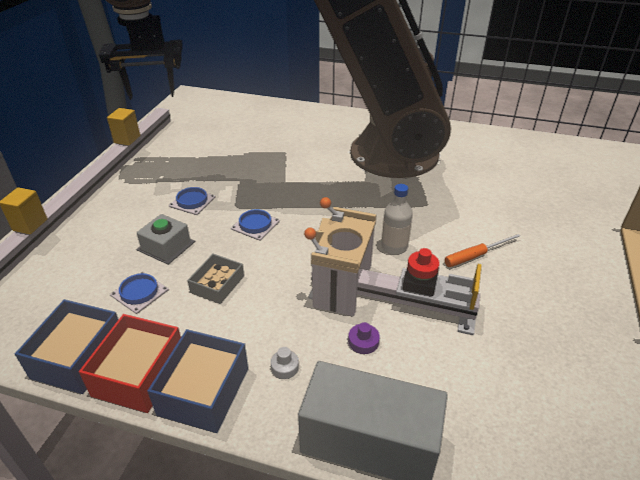

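View pics/top0.png

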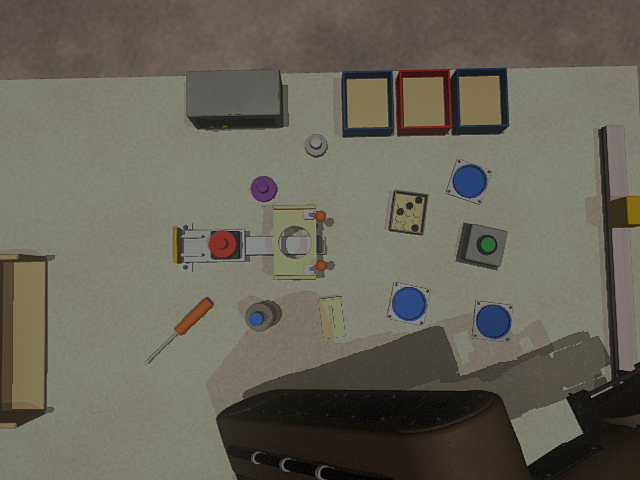

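The scene view shows the red cap on the lens at (424,265), the yellow plate at (477,287) and three blue rings at (255,222), (190,199) and (139,290). The top view has the cap at (223,243) and the nearest ring, about 484 mm from the base, at (409,304). The purple look-alike is at (263,188). Next I'll measure these precisely.

```bash
cat >> h.py <<'E'
def circ(P):
    A=np.c_[2*P[:,:2],np.ones(len(P))];s=np.linalg.lstsq(A,(P[:,:2]**2).sum(1),rcond=None)[0]
    return s[:2],np.sqrt(s[2]+s[:2]@s[:2])
E
python3 - <<'E'
from h import *
for n in("scene","top"):
    c=env.read_camera(n);W=cloud(c);h=cv2.cvtColor(c["img"],cv2.COLOR_RGB2HSV).astype(int);H,S,V=h[...,0],h[...,1],h[...,2]
    X,Y,Z=W[...,0],W[...,1],W[...,2]
    def box(x,y,r):return (abs(X-x)<r)&(abs(Y-y)<r)
    red=((H<8)|(H>172))&(S>120)&box(550,146,50)
    for nm,m in(("knobtop",red&(Z>128)),("shoulder",red&(Z>104)&(Z<116))):
        P=W[m]
        if len(P)>5:
            (a,b),r=cv2.minEnclosingCircle(P[:,:2].astype(np.float32));print(n,nm,len(P),P.mean(0).round(1),(round(a,1),round(b,1)),round(r,1),np.median(P[:,2]).round(1))
    blue=(H>100)&(H<130)&(S>100)&box(413,-248,60)
    for nm,m in(("rim",blue&(Z>15)),("allblue",blue)):
        P=W[m]
        if len(P)>5:
            (a,b),r=cv2.minEnclosingCircle(P[:,:2].astype(np.float32));print(n,nm,len(P),P.mean(0).round(1),(round(a,1),round(b,1)),round(r,1),np.percentile(P[:,2],[5,50,95]).round(1),circ(P))
    yel=(H>18)&(H<35)&(S>140)&box(550,240,70)&(Z>60)
    P=W[yel];print(n,"plate",len(P),P.mean(0).round(1),P.min(0).round(1),P.max(0).round(1))
    P=P[P[:,2]>90]
    if len(P)>5:
        print(" top edge",cv2.minAreaRect(P[:,:2].astype(np.float32)))
    pan=box(548,30,110)&(Z>112)&(Z<132)&(H>12)&(H<35)&(S>40)
    P=W[pan];print(n,"panel",len(P),cv2.minAreaRect(P[:,:2].astype(np.float32)),np.median(P[:,2]))
    rail=box(548,95,25)&(Z>34)&(Z<46)&(abs(Y-90)<25)
    P=W[rail];print(n,"rail",len(P),P.mean(0).round(1),P.min(0).round(),P.max(0).round()) if len(P) else 0
E
```

```text
scene knobtop 116 [551.  145.8 134.4] (548.8, 146.1) 12.4 135.2
scene shoulder 438 [556.8 145.9 111.8] (548.3, 145.4) 29.8 112.4
scene rim 127 [ 412.8 -255.7   22.4] (410.2, -252.9) 38.9 [19.4 22.8 25.3] (array([ 411.18863593, -253.68960304]), np.float64(35.50849073765068))
scene allblue 429 [ 406.4 -257.2   14.6] (410.2, -252.9) 38.9 [ 9.  12.2 24.2] (array([ 410.46282655, -254.90745441]), np.float64(27.001172251163872))
scene plate 192 [560.3 245.3  91.5] [512.2 242.4  63. ] [588.2 249.5 104. ]
 top edge ((550.1918334960938, 245.973388671875), (6.515597820281982, 76.02590942382812), 89.24900817871094)
scene panel 1509 ((548.4488525390625, -6.258094787597656), (88.9860610961914, 152.24087524414062), 89.35890197753906) 129.30649415515734
scene rail 298 [550.3  87.2  42. ] [526.  70.  34.] [569. 105.  46.]
top knobtop 103 [548.7 146.3 133.8] (548.6, 146.4) 11.5 134.0
top shoulder 458 [548.6 145.6 111.1] (549.3, 146.8) 28.9 111.3
top rim 183 [ 414.9 -254.2   20.8] (413.8, -253.5) 37.8 [15.6 20.9 25.7] (array([ 413.40655379, -253.21561819]), np.float64(35.05180372303475))
top allblue 887 [ 413.5 -254.3   11.5] (414.1, -254.7) 38.9 [ 4.6 10.1 22.6] (array([ 413.5306152 , -253.92043249]), np.float64(26.5965140545252))
top plate 116 [549.9 247.   98. ] [512.8 243.2  60.6] [587.2 250.8 106.1]
 top edge ((550.0076904296875, 247.15948486328125), (74.48648071289062, 7.459289073944092), 0.3090223968029022)
top panel 1208 ((544.4129638671875, -5.504177093505859), (87.58020782470703, 145.0263671875), 89.9654769897461) 127.83368864285183
top rail 290 [548.1  89.2  41.1] [529.  71.  34.] [567. 107.  46.]
```

Both cameras agree. The cap axis is at (548.7, 146.3), the holder at (412.5, -253.5) and the push face at y≈251, and the station yaw is about 0. First I'll turn the tool to yaw 0 and rise, then travel to above the cap.

```bash
python3 -m inch '[[0,0,0.106,0,0,-0.8,-1],[0,0,0.106,0,0,-0.8,-1],[0,0,0.106,0,0,-0.8,-1],[0,0,0.106,0,0,-0.8,-1],[0,0,0,0,0,0,-1],[0,0,0,0,0,0,-1]]'
python3 -m inch '[[0,0,0,1.46,-3.58,0,-1],[0,0,0,1.46,-3.58,0,-1],[0,0,0,1.46,-3.58,0,-1],[0,0,0,1.46,-3.58,0,-1],[0,0,0,1.46,-3.58,0,-1],[0,0,0,1.46,-3.58,0,-1],[0,0,0,1.46,-3.58,0,-1],[0,0,0,1.46,-3.58,0,-1],[0,0,0,1.46,-3.58,0,-1],[0,0,0,1.46,-3.58,0,-1],[0,0,0,1.46,-3.58,0,-1],[0,0,0,1.46,-3.58,0,-1],[0,0,0,1.46,-3.58,0,-1],[0,0,0,1.46,-3.58,0,-1],[0,0,0,1.46,-3.58,0,-1],[0,0,0,1.46,-3.58,0,-1],[0,0,0,1.46,-3.58,0,-1],[0,0,0,1.46,-3.58,0,-1],[0,0,0,1.46,-3.58,0,-1],[0,0,0,1.46,-3.58,0,-1]]'
```

```text
t: 1.85
eef_pos: [257.0, -569.6, 246.3]
tcp_rot: [-3.141, 0.0, 0.002]
ft_force: [0.6, -0.5, -0.1]
opening: 1.002
grip_force: 0.0
t: 4.35
eef_pos: [549.4, 147.5, 246.2]
tcp_rot: [3.141, 0.0, 0.002]
ft_force: [-0.4, -0.2, -0.3]
opening: 1.0
grip_force: 0.0
```

```bash
python3 -m inch '[[0,0,0,0,0,2,-1],[0,0,0,0,0,3,-1],[0,0,0,0,0,3,-1],[0,0,0,0,0,2,-1],[0,0,0,0,0,1,-1],[0,0,0,0,0,0.5,-1],[0,0,0,0,0,0,-1],[0,0,0,0,0,0,-1]]'
python3 - <<'E'
from h import *
c=env.read_camera("scene");cv2.imwrite("pics/s1.png",cv2.resize(c["img"][150:350,280:530,::-1],None,fx=3,fy=3))
E
```

```text
t: 5.35
eef_pos: [549.5, 146.3, 132.3]
tcp_rot: [-3.142, -0.001, -0.0]
ft_force: [-0.0, 0.6, -0.2]
opening: 1.003
grip_force: 0.0
```

View pics/s1.png

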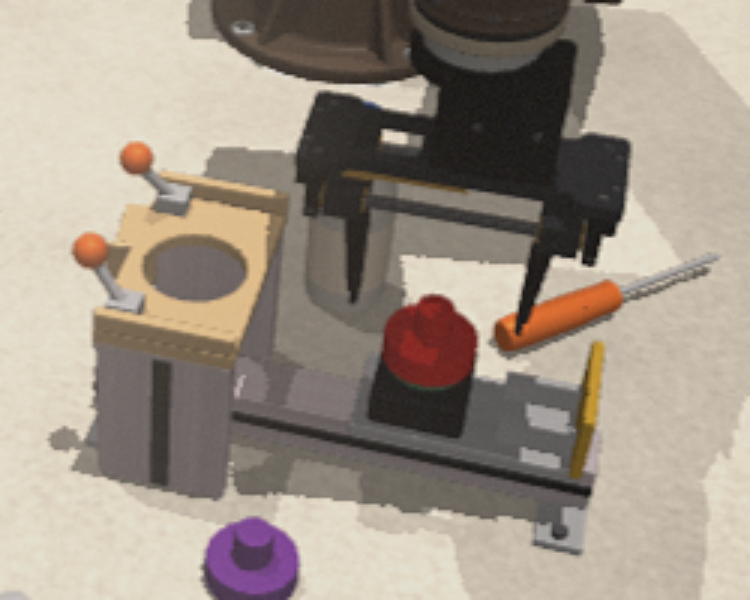

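The view shows the fingertips at (350,300) and (520,330), straddling the knob at (435,305). The body is clear of the clamps. I'll descend and grip.

```bash
python3 -m inch '[[0,0,0,-0.06,0,0.7,-1],[0,0,0,0,0,0.7,-1],[0,0,0,0,0,0.45,-1],[0,0,0,0,0,0,-1],[0,0,0,0,0,0,0],[0,0,0,0,0,0,0.2],[0,0,0,0,0,0,0.4],[0,0,0,0,0,0,0.6],[0,0,0,0,0,0,0.8],[0,0,0,0,0,0,1],[0,0,0,0,0,0,1],[0,0,0,0,0,0,1],[0,0,0,0,0,0,1]]'
```

```text
t: 7.02
eef_pos: [548.6, 146.2, 113.1]
tcp_rot: [3.142, -0.0, -0.0]
ft_force: [-0.0, -0.6, -0.7]
opening: 0.246
grip_force: 30.0
```

```bash
python3 -m inch '[[0,0,0,0,0,-0.4,1],[0,0,0,0,0,-0.5,1],[0,0,0,0,0,-0.6,1],[0,0,0,0,0,-0.8,1],[0,0,0,0,0,-1.5,1],[0,0,0,0,0,-2,1],[0,0,0,0,0,-2.5,1],[0,0,0,0,0,-2.5,1],[0,0,0,0,0,-2,1],[0,0,0,0,0,-0.5,1],[0,0,0,0,0,0,1]]'
python3 - <<'E'
from h import *
c=env.read_camera("scene");cv2.imwrite("pics/s2.png",cv2.resize(c["img"][50:350,250:530,::-1],None,fx=2,fy=2))
E
```

```text
t: 8.4
eef_pos: [548.5, 146.2, 246.2]
tcp_rot: [3.142, -0.0, -0.0]
ft_force: [-0.6, -0.2, -0.3]
opening: 0.246
grip_force: 30.0
```

View pics/s2.png

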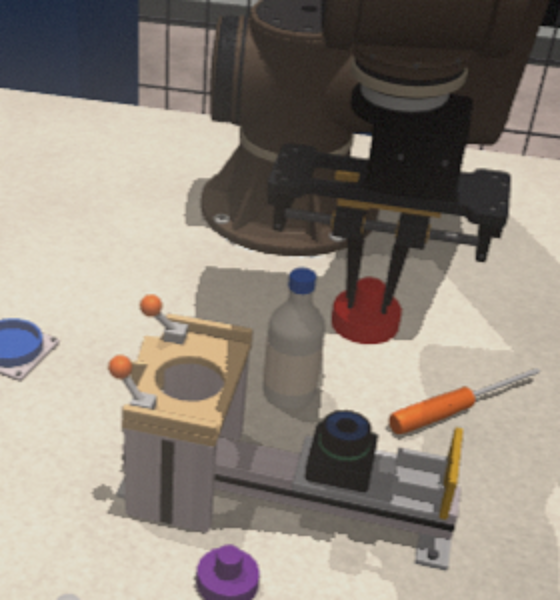

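The cap hangs level in the fingers at (366,312), the lens is uncovered at (345,440), and nothing else has moved. I'll carry the cap over the holder.

```bash
python3 -m inch '[[0,0,0,-0.6,1.7,0,1],[0,0,0,-1.13,3.33,0,1],[0,0,0,-1.13,3.33,0,1],[0,0,0,-1.13,3.33,0,1],[0,0,0,-1.13,3.33,0,1],[0,0,0,-1.13,3.33,0,1],[0,0,0,-1.13,3.33,0,1],[0,0,0,-1.13,3.33,0,1],[0,0,0,-1.13,3.33,0,1],[0,0,0,-1.13,3.33,0,1],[0,0,0,-1.13,3.33,0,1],[0,0,0,-1.13,3.33,0,1],[0,0,0,-0.57,1.63,0,1],[0,0,0,0,0,0,1],[0,0,0,0,0,0,1]]'
python3 -m inch '[[0,0,0,0,0,2,1],[0,0,0,0,0,4,1],[0,0,0,0,0,4,1],[0,0,0,0,0,3,1],[0,0,0,0,0,2,1],[0,0,0,0,0,1,1],[0,0,0,0,0,0,1],[0,0,0,0,0,0,1]]'
python3 - <<'E'
from h import *
for n in("scene","top"):
    c=env.read_camera(n);W=cloud(c);h=cv2.cvtColor(c["img"],cv2.COLOR_RGB2HSV).astype(int);H,S,V=h[...,0],h[...,1],h[...,2]
    X,Y,Z=W[...,0],W[...,1],W[...,2];b=(abs(X-413)<60)&(abs(Y+253)<60)
    for nm,m in(("blue",(H>100)&(H<130)&(S>100)&b),("red",((H<8)|(H>172))&(S>120)&b)):
        P=W[m]
        if len(P)>8:print(n,nm,len(P),cv2.minEnclosingCircle(P[:,:2].astype(np.float32)),P.min(0).round(1),P.max(0).round(1))
    if n=="scene":cv2.imwrite("pics/s3.png",cv2.resize(c["img"][100:280,150:350,::-1],None,fx=3,fy=3))
E
```

```text
t: 10.32
eef_pos: [412.5, -252.6, 246.0]
tcp_rot: [-3.141, 0.0, 0.0]
ft_force: [-0.6, 0.0, -0.1]
opening: 0.249
grip_force: 30.0
t: 11.32
eef_pos: [412.9, -253.4, 86.9]
tcp_rot: [3.141, -0.001, 0.0]
ft_force: [0.3, 0.8, -0.4]
opening: 0.245
grip_force: 30.0
scene blue 109 ((410.83917236328125, -251.80616760253906), 38.77782440185547) [ 372.1 -281.     7.9] [ 449.6 -227.2   25.3]
scene red 374 ((414.96673583984375, -250.93128967285156), 28.451583862304688) [ 389.2 -278.    68.5] [ 442.  -224.1  112. ]
```

View pics/s3.png

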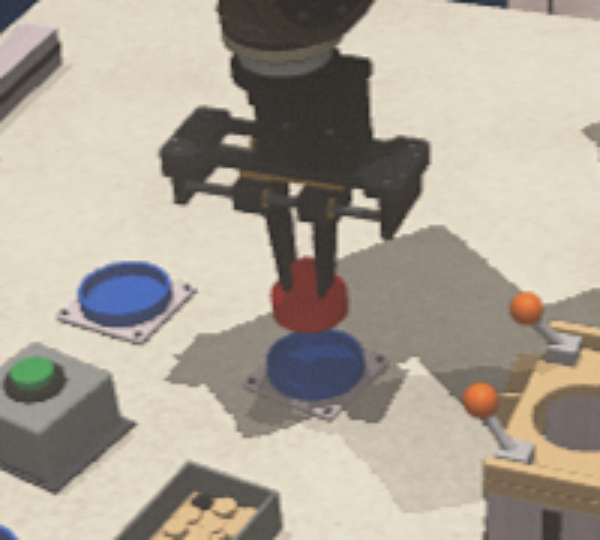

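The cap (310,300) hangs right over the ring (316,365). I'll lower it gently.

```bash
python3 -m inch '[[0,0,0,-0.03,0,1.2,1],[0,0,0,0,0,1.5,1],[0,0,0,0,0,1,1],[0,0,0,0,0,0.6,1],[0,0,0,0,0,0.4,1],[0,0,0,0,0,0.3,1],[0,0,0,0,0,0.2,1],[0,0,0,0,0,0,1]]'
python3 -m inch '[[0,0,0,0,0,0.1,1],[0,0,0,0,0,0.1,1],[0,0,0,0,0,0.1,1],[0,0,0,0,0,0,1]]'
```

```text
t: 12.42
eef_pos: [412.2, -253.4, 34.2]
tcp_rot: [3.141, -0.0, -0.0]
ft_force: [0.8, -0.4, -0.7]
opening: 0.244
grip_force: 30.0
t: 12.92
eef_pos: [412.2, -253.4, 31.1]
tcp_rot: [3.142, 0.0, -0.0]
ft_force: [-0.7, -0.3, -1.5]
opening: 0.244
grip_force: 30.0
```

```bash
python3 -m inch '[[0,0,0,0,0,0.05,1],[0,0,0,0,0,0,1],[0,0,0,0,0,0,1]]'; python3 -m inch '[[0,0,0,0,0,0.05,1],[0,0,0,0,0,0,1],[0,0,0,0,0,0,1]]'
```

```text
t: 13.3
eef_pos: [412.2, -253.4, 30.7]
tcp_rot: [3.141, -0.0, -0.0]
ft_force: [0.4, 0.9, 0.0]
opening: 0.245
grip_force: 30.0
t: 13.68
eef_pos: [412.2, -253.4, 30.1]
tcp_rot: [3.141, -0.0, -0.0]
ft_force: [0.6, 0.7, -0.4]
opening: 0.244
grip_force: 30.0
```

```bash
python3 -m inch '[[0,0,0,0,0,0.05,1],[0,0,0,0,0,0,1],[0,0,0,0,0,0,1]]'; python3 -m inch '[[0,0,0,0,0,0.05,1],[0,0,0,0,0,0,1],[0,0,0,0,0,0,1]]'
```

```text
t: 14.05
eef_pos: [412.2, -253.4, 30.1]
tcp_rot: [3.141, -0.0, -0.0]
ft_force: [-2.1, 0.6, 6.7]
opening: 0.244
grip_force: 30.0
t: 14.42
eef_pos: [412.3, -253.4, 30.0]
tcp_rot: [3.141, -0.001, -0.0]
ft_force: [-2.8, 1.6, 15.5]
opening: 0.247
grip_force: 30.0
```

It's down on the floor, with contact at the expected height. I'll unload the contact, open the fingers gently and retreat.

```bash
python3 -m inch '[[0,0,0,0,0,-0.05,1],[0,0,0,0,0,-0.03,1],[0,0,0,0,0,0,0.4],[0,0,0,0,0,0,0.2],[0,0,0,0,0,0,0],[0,0,0,0,0,0,-0.3],[0,0,0,0,0,0,-0.3],[0,0,0,0,0,0,-0.3],[0,0,0,0,0,-0.5,-0.3],[0,0,0,0,0,-1,-0.3],[0,0,0,0,0,-2,-0.3],[0,0,0,0,0,-4,-0.3],[0,0,0,0,0,-4,-0.3],[0,0,0,0,0,-4,-0.3],[0,0,0,0,0,-4,-0.3],[0,0,0,0,0,-3,-0.3],[0,0,0,0,0,0,-0.3]]'
python3 - <<'E'
from h import *
for n in("scene","top"):
    c=env.read_camera(n);W=cloud(c);h=cv2.cvtColor(c["img"],cv2.COLOR_RGB2HSV).astype(int);H,S,V=h[...,0],h[...,1],h[...,2]
    X,Y,Z=W[...,0],W[...,1],W[...,2];b=(abs(X-413)<60)&(abs(Y+253)<60)
    P=W[((H<8)|(H>172))&(S>120)&b&(Z>0)]
    if len(P)>8:
        print(n,len(P),cv2.minEnclosingCircle(P[:,:2].astype(np.float32)),np.median(P[P[:,2]>45],0),np.percentile(P[(P[:,2]<35)],[5,50,95],axis=0).round(1))
    if n=="scene":cv2.imwrite("pics/s4.png",cv2.resize(c["img"][180:260,200:310,::-1],None,fx=5,fy=5))
E
```

```text
t: 16.55
eef_pos: [412.6, -253.6, 257.5]
tcp_rot: [3.139, -0.004, -0.0]
ft_force: [0.6, 1.0, 0.4]
opening: 0.644
grip_force: 0.0
scene 374 ((412.27740478515625, -252.23690795898438), 30.008760452270508) [ 415.30848398 -251.24612291   52.16821463] [[ 394.4 -276.    21.3]
 [ 422.1 -247.2   29.4]
 [ 437.8 -227.    32.4]]
```

View pics/s4.png

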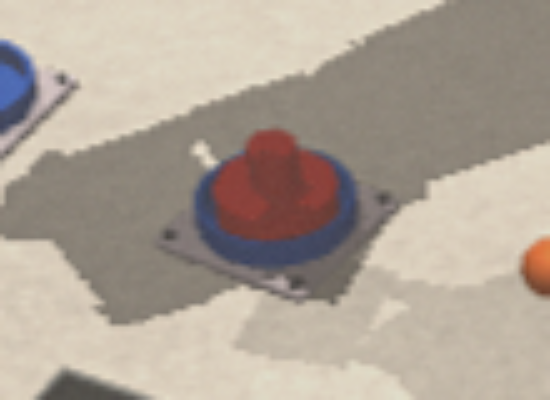

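The cap sits flat inside the ring, knob up, at (272,185). Next I'll shut the fingers, travel to beyond the yellow plate and turn 90°.

```bash
python3 -m inch '[[0,0,0,0.49,-1.94,0,1],[0,0,0,0.975,-3.885,0,1],[0,0,0,0.975,-3.885,0,1],[0,0,0,0.975,-3.885,0,1],[0,0,0,0.975,-3.885,0,1],[0,0,0,0.975,-3.885,0,1],[0,0,0,0.975,-3.885,0,1],[0,0,0,0.975,-3.885,0,1],[0,0,0,0.975,-3.885,0,1],[0,0,0,0.975,-3.885,0,1],[0,0,0,0.975,-3.885,0,1],[0,0,0,0.975,-3.885,0,1],[0,0,0,0.975,-3.885,0,1],[0,0,0,0.975,-3.885,0,1],[0,0,0,0.49,-1.94,0,1],[0,0,0,0,0,0,1]]'
python3 -m inch '[[0,0,-0.1745,0,0,0,1],[0,0,-0.1745,0,0,0,1],[0,0,-0.1745,0,0,0,1],[0,0,-0.1745,0,0,0,1],[0,0,-0.1745,0,0,0,1],[0,0,-0.1745,0,0,0,1],[0,0,-0.1745,0,0,0,1],[0,0,-0.1745,0,0,0,1],[0,0,-0.1745,0,0,0,1],[0,0,0,0,0,0,1],[0,0,0,0,0,0,1]]'
```

```text
t: 18.65
eef_pos: [548.5, 290.9, 253.7]
tcp_rot: [3.141, 0.002, 0.001]
ft_force: [-0.0, -0.1, 0.0]
opening: 0.006
grip_force: 0.0
t: 20.02
eef_pos: [548.8, 289.7, 254.9]
tcp_rot: [-3.141, 0.0, 1.566]
ft_force: [0.2, -0.3, -0.0]
opening: 0.003
grip_force: 0.0
```

```bash
python3 -m inch '[[0,0,0,0,0,2,1],[0,0,0,0,0,4,1],[0,0,0,0,0,4,1],[0,0,0,0,0,4,1],[0,0,0,0,0,2.5,1],[0,0,0,0,0,1.4,1],[0,0,0,0,0,0,1],[0,0,0,0,0,0,1]]'
python3 - <<'E'
from h import *
c=env.read_camera("scene");cv2.imwrite("pics/s5.png",cv2.resize(c["img"][120:350,290:560,::-1],None,fx=2.5,fy=2.5))
E
```

```text
t: 21.02
eef_pos: [549.4, 290.6, 76.9]
tcp_rot: [3.14, -0.0, 1.57]
ft_force: [0.6, 0.3, 0.0]
opening: -0.0
grip_force: 0.0
```

View pics/s5.png

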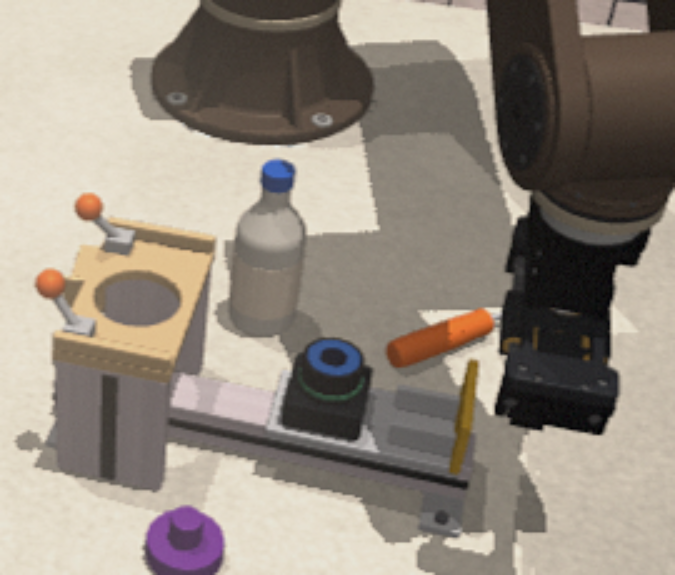

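The gripper stands upright beyond the yellow plate (465,415), and the lens and panel are clear. I'll approach and push slowly.

```bash
python3 -m inch '[[0,0,0,-1,0,0,1],[0,0,0,-0.8,0,0,1],[0,0,0,-0.4,0,0,1],[0,0,0,-0.2,0,0,1],[0,0,0,-0.2,0,0,1],[0,0,0,-0.2,0,0,1],[0,0,0,-0.2,0,0,1],[0,0,0,-0.2,0,0,1],[0,0,0,-0.2,0,0,1]]'
```

```text
t: 22.2
eef_pos: [548.8, 256.5, 75.9]
tcp_rot: [-3.142, -0.0, 1.57]
ft_force: [-0.5, 2.4, -0.9]
opening: 0.005
grip_force: 1.3
```

```bash
python3 -m inch '[[0,0,0,-0.3,0,0,1],[0,0,0,-0.5,0,0,1],[0,0,0,-0.6,0,0,1],[0,0,0,-0.6,0,0,1],[0,0,0,-0.6,0,0,1],[0,0,0,-0.6,0,0,1],[0,0,0,-0.6,0,0,1],[0,0,0,-0.6,0,0,1],[0,0,0,-0.6,0,0,1],[0,0,0,-0.6,0,0,1],[0,0,0,-0.6,0,0,1],[0,0,0,-0.6,0,0,1],[0,0,0,-0.6,0,0,1],[0,0,0,-0.6,0,0,1],[0,0,0,-0.6,0,0,1],[0,0,0,-0.6,0,0,1],[0,0,0,-0.6,0,0,1],[0,0,0,-0.6,0,0,1],[0,0,0,-0.6,0,0,1],[0,0,0,-0.6,0,0,1]]'
python3 -m inch '[[0,0,0,-0.5,0,0,1],[0,0,0,-0.5,0,0,1],[0,0,0,-0.4,0,0,1],[0,0,0,-0.3,0,0,1],[0,0,0,-0.2,0,0,1],[0,0,0,0,0,0,1]]'
python3 - <<'E'
from h import *
for n in ("scene","top"):
    c=env.read_camera(n);W=cloud(c);h=cv2.cvtColor(c["img"],cv2.COLOR_RGB2HSV).astype(int);H,S=h[...,0],h[...,1]
    P=W[(H>18)&(H<35)&(S>140)&(abs(W[...,0]-549)<50)&(abs(W[...,1]-125)<60)&(W[...,2]>60)&(W[...,2]<110)]
    if len(P)>5:print(n,len(P),P.mean(0),P.min(0),P.max(0))
E
```

```text
t: 24.7
eef_pos: [548.8, 140.1, 75.9]
tcp_rot: [3.142, 0.0, 1.57]
ft_force: [-2.5, 2.4, -1.1]
opening: 0.003
grip_force: 1.5
t: 25.45
eef_pos: [549.2, 121.2, 76.0]
tcp_rot: [3.141, 0.0, 1.57]
ft_force: [0.7, -0.5, -0.4]
opening: 0.006
grip_force: 0.0
scene 99 [580.18927742 105.59294507  86.32835434] [547.53114538 101.05572997  60.72889303] [587.12220714 109.3124735  101.8695588 ]
```

```bash
python3 -m inch '[[0,0,0,-0.2,0,0,1],[0,0,0,-0.2,0,0,1],[0,0,0,-0.2,0,0,1],[0,0,0,-0.1,0,0,1],[0,0,0,-0.1,0,0,1]]'; python3 -m inch '[[0,0,0,-0.1,0,0,1],[0,0,0,-0.1,0,0,1]]'
```

```text
t: 26.18
eef_pos: [549.0, 113.4, 76.0]
tcp_rot: [3.141, 0.0, 1.57]
ft_force: [2.4, 3.0, 0.4]
opening: 0.002
grip_force: 1.3
t: 26.42
eef_pos: [548.9, 112.6, 76.0]
tcp_rot: [3.141, -0.002, 1.569]
ft_force: [1.2, 18.2, 0.9]
opening: 0.006
grip_force: 9.1
```

```bash
python3 -m inch '[[0,0,0,-0.05,0,0,1],[0,0,0,-0.05,0,0,1]]'; python3 -m inch '[[0,0,0,-0.05,0,0,1],[0,0,0,0,0,0,1]]'
```

```text
t: 26.68
eef_pos: [548.9, 112.6, 76.1]
tcp_rot: [3.141, -0.003, 1.57]
ft_force: [1.9, 23.1, 1.2]
opening: -0.001
grip_force: 11.7
t: 26.92
eef_pos: [548.9, 112.6, 76.1]
tcp_rot: [3.141, -0.003, 1.57]
ft_force: [1.0, 24.3, 0.8]
opening: 0.005
grip_force: 12.3
```

The carriage is against the stop: 24 N and no further motion. I'll back off, rise and check.

```bash
python3 -m inch '[[0,0,0,0.2,0,0,1],[0,0,0,0.5,0,0,1],[0,0,0,1,0,0,1],[0,0,0,2,0,0,1],[0,0,0,3,0,0,1],[0,0,0,3,0,0,1],[0,0,0,1,0,-2,1],[0,0,0,0,0,-4,1],[0,0,0,0,0,-4,1],[0,0,0,0,0,-4,1],[0,0,0,0,0,-2,1],[0,0,0,0,0,0,1],[0,0,0,0,0,0,1]]'
python3 - <<'E'
from h import *
for n in ("scene","top"):
    c=env.read_camera(n);W=cloud(c);h=cv2.cvtColor(c["img"],cv2.COLOR_RGB2HSV).astype(int);H,S=h[...,0],h[...,1]
    P=W[(H>18)&(H<35)&(S>140)&(abs(W[...,0]-549)<50)&(abs(W[...,1]-105)<50)&(W[...,2]>60)&(W[...,2]<110)]
    if len(P)>5:print(n,len(P),P.mean(0),P.min(0),P.max(0))
    if n=="scene":cv2.imwrite("pics/s6.png",c["img"][...,::-1])
E
```

```text
t: 28.55
eef_pos: [548.3, 217.4, 234.8]
tcp_rot: [-3.14, 0.001, 1.571]
ft_force: [-0.1, -0.3, -0.2]
opening: 0.006
grip_force: 0.0
scene 189 [561.16125051  97.50249025  92.12869349] [511.04114657  89.09221408  60.83274716] [586.31993053 101.1856072  103.97581213]
top 135 [548.73766355  96.7522848   97.21646907] [511.89593081  93.17471653  60.18830214] [585.84341851 100.35414342 106.34825054]
```

View pics/s6.png

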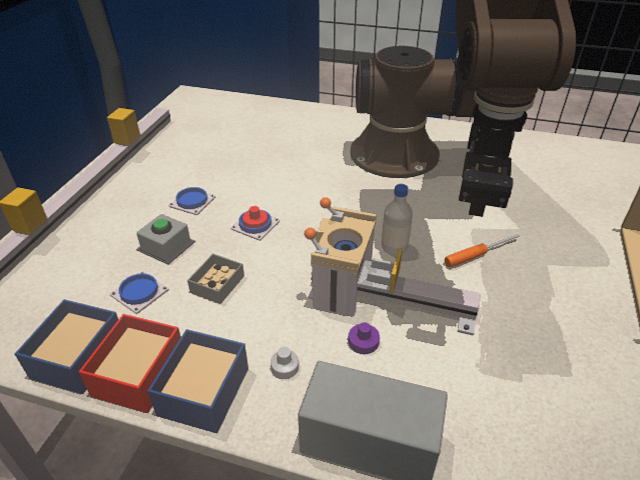

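The lens shows in the window at (346,243), and the plate has travelled 150 mm. The cap is seated in the ring at (255,217), and everything else is in place.

```bash
python3 -c "
from cell import env
print(env.job_done())"
```

```text
the job is handed in; nothing more can be done
None
```

The job is handed in: the red cap sits flat, knob up, in the blue ring nearest the base, and the carriage is against its end stop with the lens under the window (150 mm of travel measured), at about 28.6 s on the clock, with nothing else seen to have moved.

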